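# Find the high spot of a sanding drum on bench centres

### The arm

A 6-joint arm with a two-finger parallel gripper is mounted at the origin on the work surface. World frame = base frame: x ahead of the robot, y to its left, z up, the work surface at z = 0. Lengths are in mm, angles in rad, forces in N, time in s.
With the tool pointing down it reaches from about 300 to 775 mm from the base axis. Payload 14.6 kg.
Tool frame: the origin (TCP) lies midway between the tips of the shut fingers; the grasp point (between the pads) lies 19 mm behind it; z points along the fingers, y is the line along which they close (so a half turn about z gives the same grasp; the last joint's range is limited). The gripper opens to 85 mm and grips with 20 to 120 N. Pads are 22 mm wide; open, the fingers measure 114 mm over their backs; the gripper's body (76 mm by 85 mm) begins 54 mm behind the grasp point. The pads swing forward as they close: fully open they stand 13 mm farther back than shut.
Start: joints at [-1.361, 0.3, 1.521, -0, 1.321, -0.067], TCP at [150.297, -529.056, 231.281] pointing down, gripper open.
Joint ranges: [-3.03, 3.03], [-0.79, 2.21], [0.23, 2.52], [-1.04, 4.18], [0, 3.07], [-2.55, 2.55]. Speed limits (rad/s): [2.22, 2.22, 2.57, 3.14, 3.14, 3.14].

### API

Orientations are given as a unit quaternion [x, y, z, w].
In Python, from rig import ctrl gives the robot as it stands. The module is installed in compiled form; this text tells all that it offers.
- The arm moves only by the shell command python3 -m crank 'ROWS' [OPENING] [FORCE]. ROWS is JSON, a list of rows, each a list of 2 entries, a list of its own where there are three numbers: the shift along the tool's x, y, z in m, then the turn about the tool's z in degrees. In form: [[[x, y, z], twist], ...]. A call has exactly 10 rows; each row is the pose to reach, as a shift and turn from the pose commanded when the call began, along the tool's axes at that moment; what a row does not reach only later rows make up. A row lasts 1/10 s, in which the tool goes at most 50 mm and 8.59 degrees, less where a joint would pass 70% of its speed; a pose out of reach is approached as far as the arm can. A call with a gripper value outside its range is refused whole. OPENING is the closure, from 0 (fully open) to 1 (shut), set as the call begins (- or left out, the last holds). The fingers move at their own pace and stop on an object; FORCE is the grip in N (left out, the last holds). Time passes only in rows, so rows that repeat a pose let the fingers close, or fill a call up. It gives the time, the measured TCP pose, the force, the opening and the grip force at its end, in the units of the state.
- ctrl.sense(): the state, without advancing time (a new reading comes with each control period).
- ctrl.get_image(name): name is "scene" or "top"; returns (picture, depth): 420x560x3 uint8, blue, green, red; 420x560 float32, mm along the optical axis (not along the pixel's ray), 0 where there is no reading.
- ctrl.camera_info(name): a dict with "intrinsics" (3x3 intrinsics, pixels), "xyz" and "rotation" of the camera in the world. Camera axes: x right, y down, z forward; pixel columns grow to the right and rows downward; lengths in mm; the calibration is good to about 2 mm. A picture is of the moment at which its call begins. camera_info takes no time and is no camera call.
- ctrl.finish_job(): hands the job in; it is judged then, once.
The state is a dict: "time": time; "joint_positions": joint angles; "dq": joint speeds; "joint_torque": joint torques, N m; "tool_pos": TCP position; "tcp_rot": TCP orientation; "ft_force": force on the tool from outside, world axes, zero at the start; "ft_torque": the same for the moment, N m; "opening": finger opening in mm; "gripper_force": force on a finger pad.
Only numpy, scipy, OpenCV 4.12 (cv2) and the standard library are available. Lean on these libraries where they do the work, as an engineer would, in place of code of your own. Each camera call takes 0.05 s, during which the arm holds its last target. There are 200 camera calls.

### The job

The wooden sanding drum on the bench centres was glued up out of true. Slide the plunger carriage up until the sprung plunger bears on the drum, pressed in about 15 mm so that it can swing both ways, then turn the drum gently by its six-armed wheel, watching the plunger, and leave it at rest with the drum's high spot under the plunger (plunger pushed back as far as the drum ever pushes it). Leave the tin and offcut on the stand and the chisel beside it alone, never force the stand, and do not run the plunger in to its stop.

Things in the scene. Friction and masses are not known exactly. Their poses are not given: they have to be found in the camera images.
- stand: Fixed bench centres on a plywood base, 370 x 320 x 20 mm. Origin on the table surface, z up. The line of centres runs along its x axis at y = 0, 125 mm above the table; head upright at x = -176 mm, tail upright at x = +136 mm, both 26 mm thick, tops at z = 152 mm. Its y axis points from the drum to the plunger carriage.
- drum_axis (a point): Point of the line of centres inside the wooden drum, opposite the plunger, at (20, 0, 125) mm in the stand's frame; it does not turn. The drum is 68 mm in diameter, x from -30 to +70 mm in the stand's frame, and its own centre lies several mm off the line of centres. Drum, 14 mm steel arbor and six-armed wheel turn as one, either way, without end.
- hub (a point): Centre of the six-armed wheel, on the line of centres at x = -115 mm in the stand's frame; it does not turn. Six round steel arms, 10 mm thick, 60 degrees apart in the plane across the line of centres, each with an 18 mm black end ball whose far side is 84 mm from the centre; hub 34 mm across. The wheel's angle at the start is unknown and not reported.
- hub_top (a point): Fixed point 50 mm above the hub's centre: a good depth for closed fingertips that push an arm along the stand's y axis. Coming in from the side, an end ball that is caught under the fingertips wedges: go slowly, and if the force rises or points up, back off and step over it. Nothing else stands within 40 mm of the wheel's plane. Turning takes 0.22 N m (3 to 6 N on an arm); it stays where left.
- carriage (a joint): Slide of the plunger carriage, m: 0 fully back (away from the drum), grows as it slides towards the drum (the stand's -y), to 0.09 at most. Friction about 6.5 N holds it where it is left.
- knob (a point): On the carriage: middle of the upright round knob on its top (22 mm diameter, from z = 156 to z = 192 mm above the table), at x = 20 mm in the stand's frame. Push or pinch it along the stand's y axis. The grey carriage block under it is 40 x 40 mm in plan and ends at z = 145 mm.
- plunger (a joint): Travel of the sprung plunger in the carriage, m: 0 fully out, grows as the tip is pushed back, stop at 0.034. Spring: 1.6 N at 0, 0.08 N more per mm. In contact, each mm of carriage travel or of drum radius under the tip is one mm of plunger; a turn of the drum makes it rise and fall once, by roughly 12 mm. Its 10 mm rod comes out behind the carriage, 125 mm above the table.
- tip (a point): The round tip (14 mm) of the plunger: the foremost point, which touches the drum, on the stand's line x = 20 mm, 125 mm above the table. It stands 65 mm from the knob's axis, towards the drum, with the plunger fully out.
- wax_tin: Aluminium tin, 60 mm diameter, 26 mm high, standing on the base; leave alone. Origin: centre of its underside.
- offcut: Dark wood block 45 x 50 x 20 mm on the base; leave alone. Origin: centre of its underside.
- chisel: Chisel, 205 mm long, lying beside the base; leave alone. Origin under its handle.

How it is judged (in metres and radians):
On the way, in this order (a step that is already met when the one before it is completed fails the run):
1. the plunger is brought up against the drum, pressed in by 8 to 24 mm (value of joint plunger between 0.008 and 0.024 m), for 0.2 s.
2. the drum is turned until its high spot stands under the plunger (y of tip in the frame of stand above 0.0392 m and value of joint plunger above 0.004 m), for 0.2 s.
At the end, for the whole second after the job is handed in: The plunger rests against the drum, pressed in by 4 to 33 mm and still, and its tip is pushed back to within 0.8 mm of the furthest that the drum's high spot can push it (39.2 mm or more from the line of centres; the high spot itself reaches 40 mm) (all of step 2 and value of joint plunger below 0.033 m and velocity of joint plunger between -0.002 and 0.002 m/s); the robot touches nothing.
It fails at once if the robot presses on the stand, wheel or carriage with more than 35 N (contact force between the arm and stand above 35 N).
It fails at once if the fingers press on the stand, wheel or carriage with more than 35 N (contact force between the fingers and stand above 35 N).
It fails at once if the plunger is run in to its stop (33 mm) (value of joint plunger above 0.033 m).
It fails at once if the tin, the offcut or the chisel is moved by more than 20 mm (distance of any of wax_tin, offcut, chisel from where it was at the start of the episode above 0.02 m).
It also fails if it takes over 72 s, if anything falls off the work surface, if the arm or the gripper's body presses on something with over 40 N, if the wrist force passes 120 N, or if a joint passes its speed limit or range.

## Working session

There is one attempt and no reset: what is moved stays moved. The work goes in short steps, Python scripts to look and compute and a shell command to move; the robot and the scene stay as the last step left them, time stands still between calls to the robot, and variables do not carry over. Pictures are saved under pics/ and viewed, at most 10 in all, crops included, and the job is handed in when it is done.

```bash
mkdir -p pics; python3 - <<'E'
from rig import ctrl
import cv2,numpy as np
print(ctrl.sense())
for n in("scene","top"):
    i,d=ctrl.get_image(n);cv2.imwrite(f"pics/{n}0.png",i);np.save(f"pics/{n}0.npy",d);print(n,ctrl.camera_info(n))
E
```

```text
{'time': 0.0, 'joint_positions': array([-1.36060953e+00,  3.00463367e-01,  1.52161981e+00, -1.37485507e-05,
        1.32070370e+00, -6.65904750e-02]), 'dq': array([ 0.00083723,  0.00010622, -0.0027346 , -0.00026435,  0.0008756 ,
        0.00158978]), 'joint_torque': array([-7.58256865e-04, -5.43501770e+01, -3.61793411e+01, -6.17336377e-05,
        3.97600641e-03,  3.03943511e-05]), 'tool_pos': array([ 150.23819607, -528.82303413,  230.70917342]), 'tcp_rot': array([ 9.90439153e-01,  1.37949001e-01, -4.94770396e-05, -5.95097011e-04]), 'ft_force': array([ 0.61958939, -0.11551853,  0.75758461]), 'ft_torque': array([ 0.01198223, -0.04830858,  0.05092827]), 'gripper_force': 0.0, 'opening': 85.37850482917337}
scene {'intrinsics': array([[390.67810022,   0.        , 276.0196165 ],
       [  0.        , 390.67810022, 212.23573067],
       [  0.        ,   0.        ,   1.        ]]), 'xyz': array([1154.15876037,  -24.75289147,  580.30366534]), 'rotation': array([ 0.63242662,  0.64095491, -0.30373769, -0.31137885])}
top {'intrinsics': array([[524.74066922,   0.        , 287.0016987 ],
       [  0.        , 524.74066922, 215.81784695],
       [  0.        ,   0.        ,   1.        ]]), 'xyz': array([492.79715014,  -3.43174249, 959.35295992]), 'rotation': array([-0.70417877,  0.70731128, -0.0458196 ,  0.04175616])}
```

View pics/scene0.png

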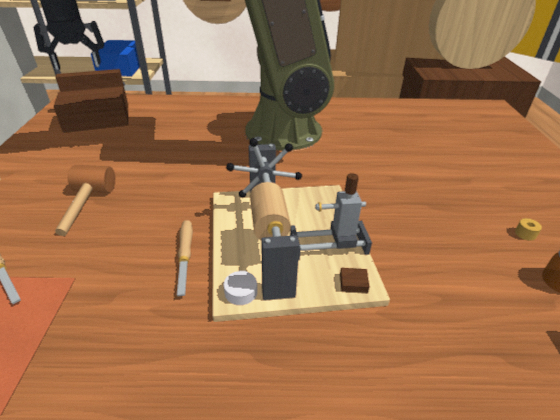

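View pics/top0.png

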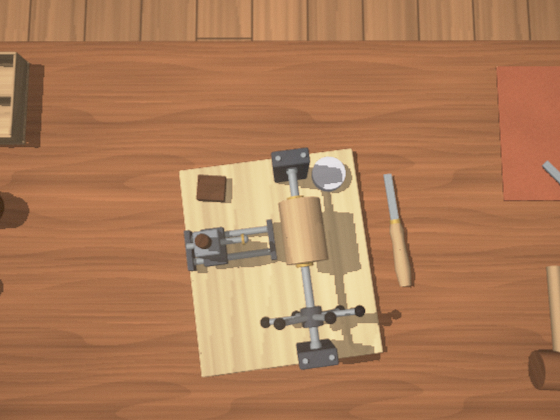

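The top view shows the stand with its corners at about (180,171), (351,151), (382,352) and (202,376). The tail upright is at (290,165), the head upright at (317,354), the wheel at (312,317) and the knob at (203,241). The chisel and tin are on the side away from the carriage.

```bash
cat > h.py <<'E'
from rig import ctrl
import numpy as np,cv2
from scipy.spatial.transform import Rotation as R
def cloud(n,d):
    c=ctrl.camera_info(n);K=c["intrinsics"];v,u=np.mgrid[:420,:560]
    p=np.stack([(u-K[0,2])/K[0,0]*d,(v-K[1,2])/K[1,1]*d,d],-1)
    return p@R.from_quat(c["rotation"]).as_matrix().T+c["xyz"]
def pix(n,u,v,z):
    c=ctrl.camera_info(n);K=c["intrinsics"]
    r=R.from_quat(c["rotation"]).as_matrix()@[(u-K[0,2])/K[0,0],(v-K[1,2])/K[1,1],1]
    return c["xyz"]+r*(z-c["xyz"][2])/r[2]
E
python3 - <<'E'
from h import *
d=np.load("pics/top0.npy");P=cloud("top",d)
C=np.array([pix("top",*q,20)[:2] for q in((180,171),(351,151),(382,352),(202,376))]);print(C,C.mean(0))
print([np.linalg.norm(C[i]-C[i-1]) for i in range(4)])
def box(a,b,c,e,z0,z1):
    s=P[b:e,a:c].reshape(-1,3);s=s[(s[:,2]>z0)&(s[:,2]<z1)];r=cv2.minAreaRect(s[:,:2].astype(np.float32));print(len(s),s.mean(0),r);return np.array(r[0])
h=box(290,335,345,372,144,160);t=box(265,140,315,190,144,160)
box(190,228,215,255,180,200)
x=(t-h);L=np.linalg.norm(x);x/=L;yaw=np.arctan2(x[1],x[0]);y=np.array([-x[1],x[0]]);print("L",L,"yaw deg",np.degrees(yaw))
o=(h+176*x+t-136*x)/2;print("origin",o)
np.savez("st.npz",o=o,yaw=yaw)
Q=P.copy();Q[...,:2]-=o;Q[...,:2]=Q[...,:2]@np.c_[x,y]
# wheel points in y-z
for u,v in((265,323),(279,324),(330,318),(335,311),(360,311),(303,311)): print(u,v,np.median(Q[v-1:v+2,u-1:u+2].reshape(-1,3),0).round(1))
s=P[228:255,190:215].reshape(-1,3);q=Q[228:255,190:215].reshape(-1,3);k=q[q[:,2]>180];print("knob st",k.mean(0))
w=Q[np.abs(Q[...,0]+115)<12]; w=w[(w[:,2]>60)&(abs(w[:,1])<95)];b=np.hypot(w[:,1],w[:,2]-125)
print(np.histogram(np.degrees(np.arctan2(w[:,2]-125,w[:,1]))[b>66],bins=range(-60,250,10)))
d=np.load("pics/scene0.npy");S=cloud("scene",d);S[...,:2]=(S[...,:2]-o)@np.c_[x,y]
w=S[np.abs(S[...,0]+115)<15]; w=w[(w[:,2]>30)&(abs(w[:,1])<95)];b=np.hypot(w[:,1],w[:,2]-125)
print(np.histogram(np.degrees(np.arctan2(w[:,2]-125,w[:,1]))[b>66],bins=range(-180,181,10)))
E
```

```text
[[ 692.85670525  185.37285642]
 [ 729.07620571 -127.03071734]
 [ 369.07319067 -174.14441719]
 [ 330.11595901  139.81703677]] [530.28051516   6.00368966]
[np.float64(365.5901827049067), np.float64(314.49617662694465), np.float64(363.0728185289269), np.float64(316.3691838208635)]
719 [378.78225422 -54.06308457 152.57539571] ((378.3207092285156, -54.427101135253906), (26.373661041259766, 59.796966552734375), 7.756375789642334)
633 [686.1956783  -14.50141098 152.02448241] ((687.19921875, -14.477558135986328), (26.533313751220703, 59.8808479309082), 6.805538177490234)
182 [553.0554869  116.25653558 191.54146279] ((553.423583984375, 116.67372131347656), (20.924278259277344, 20.723817825317383), 89.85238647460938)
L 311.451279705292 yaw deg 7.369575657903063
origin [552.59475226 -31.88694971]
265 323 [-116.3   74.3  118.3]
279 324 [-115.4   51.3  190.3]
330 318 [-115.3  -21.4  206.5]
335 311 [-111.5  -36.3  136.7]
360 311 [-115.7  -72.4  149.9]
303 311 [-104.9   13.   136.1]
knob st [ 17.06192582 143.31902975 216.04608503]
(array([  0,   0,   0,   0,   6,  92,   0,   0,   0,   0,  40,  88,   0,
         0,   0,   0, 111,  16,   0,   0,   0,   7, 109,   0,   0,   0,
         0,   0,   0,   0]), array([-60, -50, -40, -30, -20, -10,   0,  10,  20,  30,  40,  50,  60,
        70,  80,  90, 100, 110, 120, 130, 140, 150, 160, 170, 180, 190,
       200, 210, 220, 230, 240]))
(array([ 0,  0,  0,  0, 40,  6,  0,  0,  0,  0,  0,  0,  0,  0,  0,  0, 21,
       31,  0,  0,  0,  0, 29, 32,  0,  0,  0,  0, 49, 14,  0,  0,  0,  0,
       52,  6]), array([-180, -170, -160, -150, -140, -130, -120, -110, -100,  -90,  -80,
        -70,  -60,  -50,  -40,  -30,  -20,  -10,    0,   10,   20,   30,
         40,   50,   60,   70,   80,   90,  100,  110,  120,  130,  140,
        150,  160,  170,  180]))
```

```bash
cat >> h.py <<'E'
from scipy.optimize import least_squares
_s=None
def stand(p):
    s=np.load("st.npz");a=s["yaw"];p=np.array(p,float);p[...,:2]=(p[...,:2]-s["o"])@np.array([[np.cos(a),-np.sin(a)],[np.sin(a),np.cos(a)]]);return p
def ecc(Q):
    m=(Q[...,0]>-24)&(Q[...,0]<64)&(abs(Q[...,1])<42)&(Q[...,2]>110)&(Q[...,2]<172)
    m&=~((abs(Q[...,0]-20)<14)&(Q[...,1]>15))
    w=Q[m];f=least_squares(lambda c:np.hypot(w[:,1]-c[0],w[:,2]-125-c[1])-34,[0,0],loss="soft_l1").x
    return len(w),f,np.hypot(*f),np.degrees(np.arctan2(f[1],f[0]))
def wheel(Q):
    w=Q[abs(Q[...,0]+115)<12];w=w[(w[:,2]>60)&(abs(w[:,1])<92)];r=np.hypot(w[:,1],w[:,2]-125);w=w[(r>68)]
    def f(a): # distance to nearest ball surface, radius 75 centres
        t=a[0]+np.arange(6)*np.pi/3;return np.abs(np.hypot(w[:,1:2]-75*np.cos(t),w[:,2:]-125-75*np.sin(t)).min(1)-8)
    g=np.radians(np.arange(0,60,.5));return np.degrees(g[np.argmin([f([a]).mean() for a in g])])
def knob(Q):
    m=(abs(Q[...,0]-20)<16)&(Q[...,1]>40)&(Q[...,1]<170)&(Q[...,2]>185)&(Q[...,2]<200);w=Q[m];r=cv2.minAreaRect(w[:,:2].astype(np.float32));return r[0],r[1]
def look(n="top",save=None):
    i,d=ctrl.get_image(n)
    if save: cv2.imwrite("pics/"+save,i)
    return stand(cloud(n,d))
def tool():
    s=ctrl.sense();m=R.from_quat(s["tcp_rot"]).as_matrix()[:,0]
    print("t",round(s["time"],2),"tcp(stand)",stand(s["tool_pos"]).round(1),"toolx-yaw",(np.degrees(np.arctan2(m[1],m[0])-np.load("st.npz")["yaw"])).round(2),"F",s["ft_force"].round(1))
E
python3 - <<'E'
from h import *
for n in("top","scene"):
    Q=stand(cloud(n,np.load(f"pics/{n}0.npy")));print(n,ecc(Q),wheel(Q))
    try: print(knob(Q))
    except Exception as e: print(e)
tool();s=ctrl.sense();M=R.from_quat(s["tcp_rot"]).as_matrix();st=np.load("st.npz");a=st["yaw"]
# tool-frame shift to (20, 147.3+45, 210) stand
p=np.array([20,195.]);w=st["o"]+[np.cos(a)*p[0]-np.sin(a)*p[1],np.sin(a)*p[0]+np.cos(a)*p[1]]
print(w,M.T@(np.array([*w,231])-s["tool_pos"]))
E
```

```text
top (2221, array([-5.03995769, -3.01084394]), np.float64(5.870805287025209), np.float64(-149.1461295747889)) 48.00000000000001
((19.907146453857422, 147.4503631591797), (20.473987579345703, 20.723796844482422))
scene (936, array([-4.90557513, -3.16338915]), np.float64(5.837096732062216), np.float64(-147.1838142633073)) 48.00000000000001
((22.26093101501465, 147.0579833984375), (20.215089797973633, 21.968870162963867))
t 0.1 tcp(stand) [-462.7 -441.3  230.8] toolx-yaw 8.49 F [ 0.1 -0.8 -0.3]
[547.41708629 164.06761588] [ 5.71390452e+02 -5.58018672e+02  4.11000739e-01]
```

```bash
python3 -m crank '[[[0.02,-0.02,-0.04],4],[[0.571,-0.558,-0.04],8.5],[[0.571,-0.558,-0.04],8.5],[[0.571,-0.558,-0.04],8.5],[[0.571,-0.558,-0.04],8.5],[[0.571,-0.558,-0.04],8.5],[[0.571,-0.558,-0.04],8.5],[[0.571,-0.558,-0.04],8.5],[[0.571,-0.558,-0.04],8.5],[[0.571,-0.558,-0.04],8.5]]' 1 20; python3 -c "
from h import *
tool();s=ctrl.sense();print(s['opening'])"
```

```text
time: 1.1
tool_pos: [388.3, -111.9, 271.4]
tcp_rot: [0.998, 0.064, 0.0, 0.0]
ft_force: [0.3, -1.1, 0.1]
opening: -0.2
gripper_force: 0.0
t 1.1 tcp(stand) [-173.2  -58.3  271.4] toolx-yaw -0.02 F [ 0.3 -1.1  0.1]
-0.2337559104251451
```

```bash
python3 -m crank '[[[0.193,-0.253,0],0],[[0.193,-0.253,0],0],[[0.193,-0.253,0],0],[[0.193,-0.253,0],0],[[0.193,-0.253,0],0],[[0.193,-0.253,0],0],[[0.193,-0.253,0],0],[[0.193,-0.253,0],0],[[0.193,-0.253,0],0],[[0.193,-0.253,0],0]]'; python3 -c "
from h import *
tool()"
```

```text
time: 2.1
tool_pos: [546.6, 160.8, 271.4]
tcp_rot: [0.998, 0.064, -0.0, 0.0]
ft_force: [-0.0, -1.0, 0.5]
opening: -0.1
gripper_force: 0.0
t 2.1 tcp(stand) [ 18.8 191.9 271.4] toolx-yaw -0.06 F [-0.  -1.   0.5]
```

```bash
python3 -m crank '[[[0.001,0,0.04],0],[[0.001,0,0.08],0],[[0.001,0,0.1],0],[[0.001,0,0.103],0],[[0.001,0,0.103],0],[[0.001,0.004,0.103],0],[[0.001,0.008,0.103],0],[[0.001,0.012,0.103],0],[[0.001,0.015,0.103],0],[[0.001,0.015,0.103],0]]'; python3 -c "
from h import *
tool();print(knob(look(save='a.png')))"
```

```text
time: 3.1
tool_pos: [549.9, 146.5, 168.5]
tcp_rot: [0.998, 0.064, 0.0, -0.0]
ft_force: [0.6, 0.5, -0.4]
opening: -0.1
gripper_force: 0.0
t 3.1 tcp(stand) [ 20.2 177.2 168.5] toolx-yaw -0.04 F [ 0.6  0.5 -0.4]
((10.06365966796875, 145.51803588867188), (0.6311628818511963, 5.611662864685059))
```

View pics/a.png

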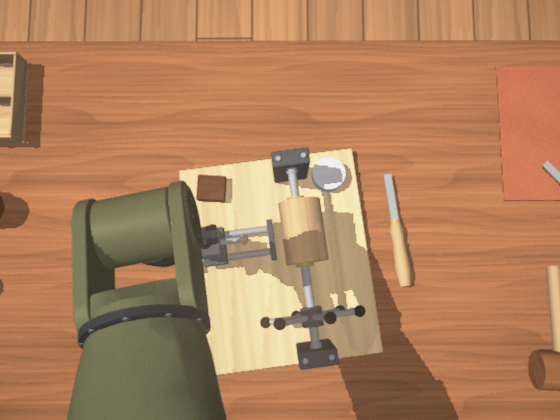

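The gripper is behind the knob at about (210,237) and the carriage hasn't moved yet. Next I push gently to make contact.

```bash
python3 -m crank '[[[0,0.003,0],0],[[0,0.006,0],0],[[0,0.009,0],0],[[0,0.012,0],0],[[0,0.015,0],0],[[0,0.018,0],0],[[0,0.021,0],0],[[0,0.024,0],0],[[0,0.027,0],0],[[0,0.030,0],0]]'; python3 -c "
from h import *
tool();print(knob(look(save='b.png')));print(knob(look('scene')))"
```

```text
time: 4.15
tool_pos: [553.5, 117.7, 168.3]
tcp_rot: [0.998, 0.064, -0.0, -0.001]
ft_force: [-0.4, 7.0, 0.4]
opening: -0.2
gripper_force: 3.4
t 4.15 tcp(stand) [ 20.1 148.3 168.3] toolx-yaw 0.02 F [-0.4  7.   0.4]
((0.0, 0.0), (0.0, 0.0))
((26.620119094848633, 136.37069702148438), (48.62538146972656, 21.679351806640625))
```

```bash
cat >> h.py <<'E'
def kfront(Q):
    m=(abs(Q[...,0]-22)<6)&(Q[...,1]>50)&(Q[...,1]<170)&(Q[...,2]>165)&(Q[...,2]<188);w=Q[m];return len(w),np.percentile(w[:,1],[0,2,5,10]).round(1)
E
python3 -m crank '[[[0,0.003,0],0],[[0,0.006,0],0],[[0,0.009,0],0],[[0,0.012,0],0],[[0,0.015,0],0],[[0,0.018,0],0],[[0,0.021,0],0],[[0,0.024,0],0],[[0,0.027,0],0],[[0,0.030,0],0]]'; python3 -c "
from h import *
tool()
for n in('scene','top'):
  print(kfront(stand(cloud(n,np.load(f'pics/{n}0.npy')))));print(kfront(look(n,save=n+'c.png')))"
```

```text
time: 5.25
tool_pos: [557.4, 87.9, 168.3]
tcp_rot: [0.998, 0.064, -0.0, -0.001]
ft_force: [-0.5, 6.8, 1.1]
opening: 0.0
gripper_force: 3.4
t 5.25 tcp(stand) [ 20.1 118.2 168.3] toolx-yaw 0.01 F [-0.5  6.8  1.1]
(36, array([136.2, 136.4, 136.8, 137. ]))
(53, array([82.6, 82.8, 83.2, 83.5]))
(13, array([136.6, 136.6, 136.6, 136.7]))Traceback (most recent call last):
  File "<string>", line 5, in <module>
    print(kfront(stand(cloud(n,np.load(f'pics/{n}0.npy')))));print(kfront(look(n,save=n+'c.png')))
                                                                   ~~~~~~^^^^^^^^^^^^^^^^^^^^^^^^
  File "h.py", line 36, in kfront
    m=(abs(Q[...,0]-22)<6)&(Q[...,1]>50)&(Q[...,1]<170)&(Q[...,2]>165)&(Q[...,2]<188);w=Q[m];return len(w),np.percentile(w[:,1],[0,2,5,10]).round(1)
                                                                                                           ~~~~~~~~~~~~~^^^^^^^^^^^^^^^^^^^
    return _quantile_unchecked(
        a, q, axis, out, overwrite_input, method, keepdims, weights)
    return _ureduce(a,
                    func=_quantile_ureduce_func,
    ...<5 lines>...
                    overwrite_input=overwrite_input,
                    method=method)
    r = func(a, **kwargs)
    result = _quantile(arr,
                       quantiles=q,
    ...<2 lines>...
                       out=out,
                       weights=wgt)
    slices_having_nans = np.isnan(arr[-1, ...])
                                  ~~~^^^^^^^^^
IndexError: index -1 is out of bounds for axis 0 with size 0
```

View pics/scenec.png

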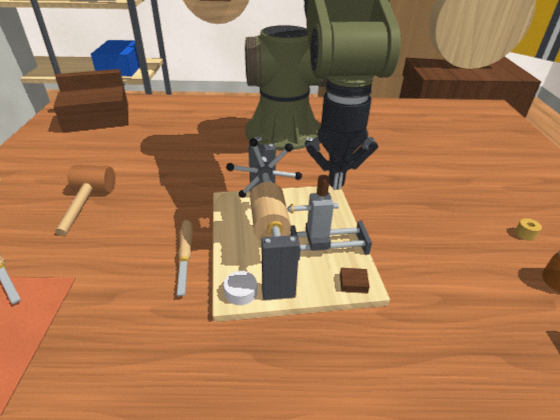

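The scene view shows the knob at (322,185), about 54 mm along, with the tip at (290,208) almost touching the drum. It needs about 11 mm more.

```bash
python3 -m crank '[[[0,0.002,0],0],[[0,0.004,0],0],[[0,0.006,0],0],[[0,0.008,0],0],[[0,0.01,0],0],[[0,0.011,0],0],[[0,0.011,0],0],[[0,0.011,0],0],[[0,0.011,0],0],[[0,0.011,0],0]]'; python3 -c "
from h import *
tool()
print(kfront(look('scene')))"
```

```text
time: 6.35
tool_pos: [558.8, 77.2, 168.3]
tcp_rot: [0.998, 0.064, -0.0, -0.001]
ft_force: [0.2, 7.3, -0.0]
opening: 0.2
gripper_force: 3.7
t 6.35 tcp(stand) [ 20.1 107.4 168.3] toolx-yaw 0.02 F [ 0.2  7.3 -0. ]
(54, array([72.1, 72.4, 72.6, 72.7]))
```

```bash
python3 -m crank '[[[0,-0.015,0],0],[[0,-0.025,0],0],[[0,-0.025,-0.03],0],[[0,-0.025,-0.075],0],[[0,-0.025,-0.075],0],[[-0.04,0.005,-0.075],0],[[-0.08,0.035,-0.075],0],[[-0.11,0.065,-0.075],0],[[-0.135,0.093,-0.075],0],[[-0.135,0.093,-0.075],0]]'; python3 -c "
from h import *
tool()
Q=look('scene');print(kfront(Q),wheel(Q),ecc(Q));"
```

```text
time: 7.4
tool_pos: [435.3, -34.9, 243.5]
tcp_rot: [0.998, 0.063, 0.0, 0.0]
ft_force: [-0.3, -0.2, -0.9]
opening: -0.2
gripper_force: 0.0
t 7.4 tcp(stand) [-116.7   12.1  243.5] toolx-yaw -0.15 F [-0.3 -0.2 -0.9]
(35, array([71.7, 72.1, 72.4, 72.5])) 31.5 (939, array([-4.94922801, -3.18836144]), np.float64(5.887317434814369), np.float64(-147.20980315994416))
```

```bash
sed -i 's/w=w\[(r>68)\]/w=w[(r>68)\&(r<88)\&(w[:,2]<212)]/' h.py
python3 -m crank '[[[0.0015,-0.002,0.02],0],[[0.0015,-0.002,0.045],0],[[0.0015,-0.002,0.065],0],[[0.0015,-0.002,0.0755],0],[[0.0015,-0.002,0.0755],0],[[0.0015,0.002,0.0755],0],[[0.0015,0.005,0.0755],0],[[0.0015,0.008,0.0755],0],[[0.0015,0.011,0.0755],0],[[0.0015,0.014,0.0755],0]]'; python3 -c "
from h import *
tool()"
```

```text
time: 8.45
tool_pos: [440.3, -46.9, 168.0]
tcp_rot: [0.998, 0.064, 0.0, -0.0]
ft_force: [1.0, 6.1, -1.3]
opening: 0.1
gripper_force: 2.3
t 8.45 tcp(stand) [-113.3   -0.4  168. ] toolx-yaw -0.03 F [ 1.   6.1 -1.3]
```

```bash

python3 -m crank '[[[-0.001,0.004,0],0],[[-0.001,0.008,0],0],[[-0.001,0.012,0],0],[[-0.001,0.016,0],0],[[-0.001,0.020,0],0],[[-0.001,0.023,0],0],[[-0.001,0.026,0],0],[[-0.001,0.029,0],0],[[-0.001,0.031,0],0],[[-0.001,0.031,0],0]]'; python3 -c "
from h import *
tool()
Q=look('scene');print(kfront(Q),wheel(Q),ecc(Q))"
```

```text
time: 9.45
tool_pos: [443.1, -77.6, 167.9]
tcp_rot: [0.998, 0.064, -0.0, -0.0]
ft_force: [0.2, 2.2, 1.6]
opening: -0.0
gripper_force: 1.9
t 9.45 tcp(stand) [-114.4  -31.3  167.9] toolx-yaw -0.02 F [0.2 2.2 1.6]
(28, array([72.1, 72.2, 72.3, 72.3])) 11.0 (943, array([-2.80895594, -5.11173339]), np.float64(5.832671065109198), np.float64(-118.78929772434806))
```

```bash

python3 -m crank '[[[0,-0.005,0],0],[[0,-0.005,-0.03],0],[[0,-0.005,-0.065],0],[[0,-0.005,-0.065],0],[[0,-0.045,-0.065],0],[[0,-0.077,-0.065],0],[[0,-0.077,-0.065],0],[[0,-0.077,-0.04],0],[[0,-0.077,-0.015],0],[[0,-0.077,0],0]]'; python3 -m crank '[[[0,0,0],0],[[0,0.004,0],0],[[0,0.008,0],0],[[0,0.012,0],0],[[0,0.016,0],0],[[0,0.020,0],0],[[0,0.024,0],0],[[0,0.028,0],0],[[0,0.032,0],0],[[0,0.036,0],0]]';python3 -c "
from h import *
tool()
Q=look('scene');print(kfront(Q),wheel(Q),ecc(Q))"
```

```text
time: 10.5
tool_pos: [432.6, -1.4, 165.8]
tcp_rot: [0.998, 0.064, -0.001, 0.0]
ft_force: [-1.0, 0.1, 0.2]
opening: 0.1
gripper_force: 0.0
time: 11.5
tool_pos: [438.0, -37.3, 167.8]
tcp_rot: [0.998, 0.064, 0.0, 0.0]
ft_force: [0.0, 5.0, 1.9]
opening: -0.0
gripper_force: 2.0
t 11.5 tcp(stand) [-114.3    9.3  167.8] toolx-yaw -0.01 F [0.  5.  1.9]
(31, array([72.3, 72.3, 72.3, 72.5])) 37.0 (916, array([-0.39144589, -5.88130517]), np.float64(5.8943176356257965), np.float64(-93.80785660128291))
```

```bash

python3 -m crank '[[[0,0.005,0],0],[[0,0.010,0],0],[[0,0.015,0],0],[[0,0.020,0],0],[[0,0.025,0],0],[[0,0.030,0],0],[[0,0.034,0],0],[[0,0.038,0],0],[[0,0.041,0],0],[[0,0.042,0],0]]'; python3 -m crank '[[[0,-0.005,0],0],[[0,-0.005,-0.03],0],[[0,-0.005,-0.065],0],[[0,-0.005,-0.065],0],[[0,-0.045,-0.065],0],[[0,-0.077,-0.065],0],[[0,-0.077,-0.065],0],[[0,-0.077,-0.065],0],[[0,-0.077,-0.065],0],[[0,-0.077,-0.065],0]]'; python3 -c "
from h import *
tool()
Q=look('scene');print(kfront(Q),wheel(Q),ecc(Q))"
```

```text
time: 12.55
tool_pos: [442.9, -78.5, 167.3]
tcp_rot: [0.998, 0.064, -0.001, -0.001]
ft_force: [-1.2, 6.9, 0.4]
opening: -0.0
gripper_force: 2.8
time: 13.55
tool_pos: [433.5, -2.9, 232.5]
tcp_rot: [0.998, 0.064, -0.0, 0.0]
ft_force: [0.4, 0.4, -0.1]
opening: 0.0
gripper_force: 0.0
t 13.55 tcp(stand) [-114.4   44.   232.5] toolx-yaw -0.07 F [ 0.4  0.4 -0.1]
(28, array([72.2, 72.2, 72.3, 72.6])) 16.0 (911, array([ 3.30972272, -5.05909877]), np.float64(6.045555793508399), np.float64(-56.806810158285934))
```

```bash

python3 -m crank '[[[0,0,0.03],0],[[0,0,0.065],0],[[0,0,0.065],0],[[0,0.006,0.065],0],[[0,0.012,0.065],0],[[0,0.018,0.065],0],[[0,0.023,0.065],0],[[0,0.028,0.065],0],[[0,0.033,0.065],0],[[0,0.038,0.065],0]]'; python3 -m crank '[[[0,0.004,0],0],[[0,0.008,0],0],[[0,0.012,0],0],[[0,0.016,0],0],[[0,0.020,0],0],[[0,0.024,0],0],[[0,0.028,0],0],[[0,0.032,0],0],[[0,0.035,0],0],[[0,0.035,0],0]]'; python3 -c "
from h import *
tool()
for n in('scene','top'):
  Q=look(n);print(wheel(Q),ecc(Q))"
```

```text
time: 14.6
tool_pos: [438.8, -40.4, 168.8]
tcp_rot: [0.998, 0.064, 0.001, 0.0]
ft_force: [0.7, 4.3, 3.6]
opening: 0.1
gripper_force: 2.3
time: 15.6
tool_pos: [442.6, -74.9, 167.7]
tcp_rot: [0.998, 0.064, -0.0, -0.0]
ft_force: [0.1, 4.8, 1.4]
opening: 0.1
gripper_force: 1.9
t 15.6 tcp(stand) [-114.6  -28.5  167.7] toolx-yaw -0.03 F [0.1 4.8 1.4]
10.5 (900, array([6.11004549e+00, 1.16607675e-03]), np.float64(6.1100455965237614), np.float64(0.010934660880753412))
13.5 (2099, array([5.89363936, 0.12816552]), np.float64(5.895032762672981), np.float64(1.2457814073314115))
```

```bash

python3 -m crank '[[[0,-0.005,0],0],[[0,-0.006,0],0],[[0,-0.006,-0.03],0],[[0,-0.006,-0.07],0],[[0,-0.006,-0.11],0],[[0,-0.006,-0.13],0],[[0,-0.006,-0.13],0],[[0,-0.006,-0.13],0],[[0,-0.006,-0.13],0],[[0,-0.006,-0.13],0]]'; python3 -c "
from h import *
tool()
for n in('scene','top'):
  Q=look(n,save=n+'e.png');print(wheel(Q),ecc(Q))
  m=(abs(Q[...,0]-20)<1.5)&(abs(Q[...,2]-130)<7)&(Q[...,1]>30)&(Q[...,1]<62);print(np.c_[Q[m][:,1:]].round(1)[:12].tolist())
s=cv2.imread('pics/scenee.png')[140:290,200:400];cv2.imwrite('pics/e.png',cv2.resize(s,None,fx=3,fy=3))"
```

```text
time: 16.7
tool_pos: [441.8, -68.6, 296.8]
tcp_rot: [0.998, 0.064, -0.001, -0.0]
ft_force: [0.4, -0.2, -0.4]
opening: -0.0
gripper_force: 0.0
t 16.7 tcp(stand) [-114.6  -22.2  296.8] toolx-yaw -0.01 F [ 0.4 -0.2 -0.4]
13.0 (904, array([ 6.15762062e+00, -3.63995184e-04]), np.float64(6.157620634113745), np.float64(-0.0033869231454369377))
[[47.9, 133.6], [44.0, 131.9], [45.9, 131.9], [43.8, 130.9], [55.3, 130.2], [57.3, 129.7], [42.0, 128.6]]
13.5 (2106, array([5.95623446, 0.12002399]), np.float64(5.95744363945852), np.float64(1.154410108842702))
[[41.7, 132.3], [38.6, 134.6], [51.4, 130.1], [49.7, 133.9], [48.1, 136.6], [46.6, 133.8], [45.1, 134.4], [43.5, 129.2], [42.0, 130.6], [40.4, 125.8], [38.8, 130.6], [61.0, 130.6]]
```

View pics/e.png

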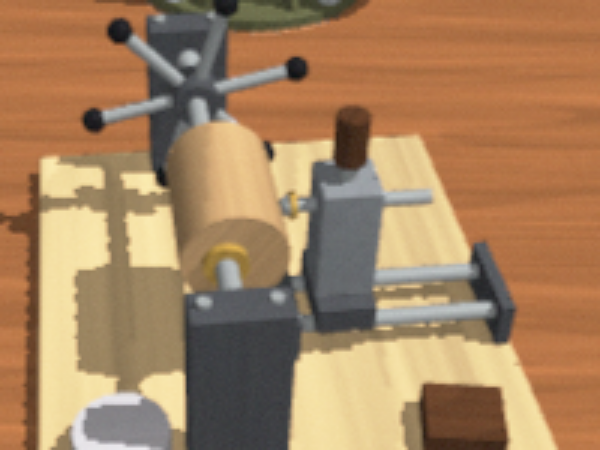

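The crop shows the drum swung fully towards the plunger. The tip bears on it near (280,205) and the gripper is clear, so I'm handing in.

```bash
python3 -c "
from rig import ctrl
print(ctrl.finish_job())"
```

```text
the job is handed in; nothing more can be done
None
```

I've handed the job in, with no verdict returned: the drum rests with its high spot within about 1° of the plunger by camera, the plunger pressed in roughly 22 mm (worked out from the knob's position), and the arm clear at about 17 s.

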